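# Load the jar carousel and index it one click

### The job

Pick up the green jar with the black lid that stands on the table and put it upright into the empty pocket of the jar carousel at the yellow loading mark, pressing it down past the spring balls until it sits firmly on the pocket's sprung floor, whose height you must feel for, without forcing it. Then gently turn the wheel clockwise (seen from above) by exactly one click, so that the next empty pocket stands at the mark and the wheel rests in its notch, leaving the jar seated and the other things on the table where they are.

Things in the scene. Friction and masses are not known exactly. Their poses are not given: they have to be found in the camera images.
- green_jar: loose green screw jar with a black lid, upright on the table, 52 mm high, about 0.1 kg: body 44 mm in diameter up to 41 mm, then the lid, 46 mm in diameter. Origin at the centre of its underside, z up. Three jars of the same kind are fixed in the wheel and are not to be taken
- carousel: grey round base of the jar carousel, fixed to the table. Origin on the table on the wheel's axis, z up. Its -x axis points to the yellow loading mark. The wheel on it is an aluminium disc 250 mm in diameter, its top 36 mm above the table, with six grey cups (pockets) 60 degrees apart on a circle of 80 mm radius; the cups reach to 68 mm above the table and the jars in them to 96 mm
- load_mark (a point): yellow diamond on the base's tongue, 146 mm from the axis, 8 mm above the table: the loading position
- pocket (a point): point on the axis of the empty pocket that stands at the loading mark at the start, 44 mm above the table; turns with the wheel. The grey cup is 47 mm in bore up to 19 mm above this point and flares to 54 mm at its rim, 24 mm above it. Three steel spring balls, 14 mm above it, stand 1.5 mm into the jar's path; to push past them takes about 5 N
- seat: floor of that pocket: a seat with a height screw and a black rubber pad on a stiff spring (9 N/mm, 3 mm travel). The pad's top is set anywhere from 0 to 7 mm above point pocket and is not measured: feel for it. Origin fixed, 8 mm below point pocket. The balls are polished; the jar does not pass them by its own weight. A push of 10 to 15 N seats it; over 20 N is forcing it
- handle (a point): point on the axis of the wheel's upright red handle post, 14 mm in diameter, 112 mm from the wheel's axis, 92 mm above the table; the post reaches from 36 to 102 mm. At the start it stands a quarter turn counter-clockwise (seen from above, about the wheel's axis) from the loading mark, with empty pockets on both sides
- wheel (a joint): angle of the wheel in rad, 0 in its first notch, growing clockwise seen from above; one click is 1.047. A spring roller on a hexagonal cam pulls it to the nearest notch; the resistance grows to about 3 to 4 N at the handle at 0.52, then it snaps on by itself. Starts in notch 0 within a few hundredths
- blue_jar: blue jar with a white lid, 41 mm in diameter, 45 mm high, loose bystander. Origin at the centre of its underside
- white_pot: white pot with a black lid, 56 mm in diameter, 36 mm high, loose bystander. Origin at the centre of its underside
- beige_tape: roll of beige masking tape lying flat, 92 mm in diameter, 24 mm high, loose bystander. Origin at the centre of its underside
- sander: cork sanding block, 63 x 104 x 32 mm, loose bystander. Origin at the centre of its underside
Not all that is in view belongs to the job. What is shaped like the green_jar but pink or purple is not meant.

How it is judged:
On the way, in this order (a step that is already met when the one before it is completed fails the run):
1. the jar stands upright in the empty pocket (within 3 mm sideways) and is pressed on its floor with 5 N or more, while the wheel is still in its first notch (contact force between green_jar and seat above 5 N and z of green_jar in the frame of pocket between -0.005 and 0.008 m and horizontal distance between green_jar and pocket below 0.003 m and angle between green_jar's own z axis and vertical below 0.08 rad and value of joint wheel between -0.15 and 0.15 rad), for 0.1 s.
2. the wheel has been turned clockwise into the next notch (value of joint wheel between 0.95 and 1.15 rad), for 0.2 s.
At the end, for the whole second after the job is handed in: The wheel rests in the notch one click clockwise of its start (joint 1.047 within 0.08 rad, still), and the green jar stands at rest on its pocket's floor (0.2 N or more on the floor, at most 8 mm above site pocket), within 3 mm of the pocket's axis, tilted less than 0.08 rad (value of joint wheel between 0.967 and 1.127 rad and velocity of joint wheel between -0.05 and 0.05 rad/s and z of green_jar in the frame of pocket between -0.005 and 0.008 m and horizontal distance between green_jar and pocket below 0.003 m and angle between green_jar's own z axis and vertical below 0.08 rad and contact force between green_jar and seat above 0.2 N and linear speed of green_jar below 0.01 m/s); the robot touches nothing.
It fails at once if the jar is forced: more than 30 N between jar and carousel (contact force between green_jar and carousel above 30 N).
It fails at once if the robot presses on the carousel with more than 25 N (contact force between any of the fingers, the arm and carousel above 25 N).
It fails at once if the wheel is turned well past the one click, or well backwards (value of joint wheel above 1.45 rad or value of joint wheel below -0.4 rad).
It fails at once if a bystander is moved by more than 20 mm (distance of any of blue_jar, white_pot, beige_tape, sander from where it was at the start of the episode above 0.02 m).
It also fails if it takes over 69 s, if anything falls off the work surface, if the arm or the gripper's body presses on something with over 40 N, if the wrist force passes 120 N, or if a joint passes its speed limit or range.

### The arm

A 6-joint arm with a two-finger parallel gripper is mounted at the origin on a cart in front of the work surface, level with it; the furniture and walls round the work are solid. World frame = base frame: x ahead of the robot, y to its left, z up, the work surface at z = 0. Lengths are in m, angles in rad, forces in N, time in s.
With the tool pointing down it reaches from about 0.3 to 0.85 m from the base axis. Payload 5.4 kg.
Tool frame: the origin (TCP) lies at the very end of the fingers, on their centre line; the grasp point (between the pads) lies 19 mm behind it; z points along the fingers, y is the line along which they close (so a half turn about z gives the same grasp; the last joint's range is limited). The gripper opens to 85 mm and grips with 20 to 120 N. Pads are 22 mm wide; open, the fingers measure 114 mm over their backs; the gripper's body (76 mm by 85 mm) begins 54 mm behind the grasp point. The pads swing forward as they close: fully open they stand 13 mm farther back than shut.
Start: joints at [1.081, 0.158, 1.597, -0, 1.386, -0.21], TCP at [0.159, 0.553, 0.231] pointing down, gripper open.
Joint ranges: [-2.91, 2.91], [-0.94, 2.29], [0.18, 2.7], [-1.29, 4.43], [0.17, 2.64], [-3, 3]. Speed limits (rad/s): [2.57, 2.57, 3.14, 3.14, 3.14, 3.14].

### API

Orientations are given as a rotation vector (axis times angle).
In Python, from rig import env gives the robot as it stands.
- The arm moves only by the shell command python3 -m creep 'ROWS'. ROWS is JSON, one flat list of numbers, 7 for each row, row after row: the shift along the tool's x, y, z in units of 30 mm (1.0 is 30 mm), then the turn, a rotation vector about the tool's x, y, z in units of 6 degrees (1.0 is 6 degrees), then the opening, from 0 (shut) to 1 (fully open). In form: [dx, dy, dz, rx, ry, rz, fingers, dx, dy, dz, rx, ry, rz, fingers, ...]. A call has 1 to 8 rows; each row shifts and turns the commanded pose from where the row before left it, along the tool's axes as they then stand; what a row does not reach is not made up. A row lasts 1/12 s, in which the tool goes at most 41.7 mm and 7.16 degrees, less where a joint would pass 70% of its speed; a pose out of reach is approached as far as the arm can. A call is refused whole if a number of a shift passes 1 or a number of a turn 1, either way. A call with a gripper value outside its range is refused whole. The fingers move at their own pace and stop on an object; the grip force is fixed at half the most. Time passes only in rows, so rows that do not move let the fingers close. It gives the time, the measured TCP pose, the force, the opening and the grip force at its end, in the units of the state.
- env.state(): the state, without advancing time (a new reading comes with each control period).
- env.capture(name): name is "side" or "top"; returns a dict with "pixels" (480x640x3 uint8, blue, green, red), "z_map" (480x640 float32, m along the optical axis (not along the pixel's ray), 0 where there is no reading), "fovy" (degrees; the focal length in pixels is half the picture's height over the tangent of half this angle, whatever the lens; pixels are square), "cx", "cy" (the principal point, pixels), "k1" (the pictures are not rectified: a ray, as slopes to the right and down, at radius r is drawn at 1 + k1 r^2 times it, then the intrinsics apply), "eye" and "attitude" of the camera in the world. Camera axes: x right, y down, z forward; pixel columns grow to the right and rows downward; lengths in m; the calibration is good to about 2 mm. A picture is of the moment at which its call begins.
- env.close_job(): hands the job in; it is judged then, once.
The state is a dict: "t": time; "joint_positions": joint angles; "qd": joint speeds; "tau": joint torques, N m; "tool_pos": TCP position; "tcp_rot": TCP orientation; "ft_force": force on the tool from outside, world axes, zero at the start; "torque": the same for the moment, N m; "grip_width": opening from 0.0 (shut) to 1.0 (fully open); "grasp_force": force on a finger pad.
Only numpy, scipy, OpenCV 4.12 (cv2) and the standard library are available. Lean on these libraries where they do the work, as an engineer would, in place of code of your own. Each camera call takes 0.05 s, during which the arm holds its last target. There are 200 camera calls.

## Working session

There is one attempt and no reset: what is moved stays moved. The work goes in short steps, Python scripts to look and compute and a shell command to move; the robot and the scene stay as the last step left them, time stands still between calls to the robot, and variables do not carry over. Pictures are saved under pics/ and viewed, at most 10 in all, crops included, and the job is handed in when it is done.

```bash
ls; mkdir -p pics; cat > h.py <<'E'
import numpy as np, cv2
from rig import env
from scipy.spatial.transform import Rotation as R
def cam(n):
    c=env.capture(n); c['f']=240/np.tan(np.radians(c['fovy'])/2)
    a=np.array(c['attitude'],float)
    c['R']=a if a.shape==(3,3) else R.from_rotvec(a).as_matrix() if a.size==3 else None
    c['raw']=a; return c
def ray(c,u,v):
    K=np.array([[c['f'],0,c['cx']],[0,c['f'],c['cy']],[0,0,1]])
    p=cv2.undistortPoints(np.array([[[u,v]]],float),K,np.array([c['k1'],0,0,0.]))[0,0]
    return np.array([p[0],p[1],1.])
def onplane(c,u,v,z):
    d=c['R']@ray(c,u,v); e=np.array(c['eye']); return e+d*(z-e[2])/d[2]
def depthpt(c,u,v):
    return np.array(c['eye'])+c['R']@ray(c,u,v)*c['z_map'][int(round(v)),int(round(u))]
E
python3 - <<'E'
from h import *
for n in ('top','side'):
    c=cam(n); cv2.imwrite(f'pics/{n}0.png',c['pixels']); print(n,c['fovy'],c['cx'],c['cy'],c['k1'],c['eye'],c['raw'])
print(env.state())
E
```

```text
pics
top 46.93520982974344 319.6262510791019 238.81686515290508 -0.14311671347423488 [0.29500635 0.25282997 1.30258601] [-2.02262866  2.20443    -0.22444365]
side 53.39779347839273 322.3951462656183 242.78401180078566 -0.06325569200113645 [0.94446397 1.29967613 0.66593722] [-0.4253309  -2.4855736   1.50332869]
{'t': 0.1, 'joint_positions': array([ 1.08090193e+00,  1.58991564e-01,  1.59810498e+00,  6.87436924e-07,
        1.38621311e+00, -2.10095636e-01]), 'qd': array([ 0.00034217, -0.00194949, -0.00347551,  0.00258614,  0.00172276,
       -0.00073423]), 'tau': array([-7.54036091e-05, -3.96986246e+01, -3.32338214e+01, -1.83043617e-04,
        4.11766188e-03,  1.97589537e-05]), 'tool_pos': array([0.15854956, 0.55214349, 0.23041292]), 'tcp_rot': array([-4.37992477e-01, -3.11031473e+00,  2.53271156e-03]), 'ft_force': array([-1.00402472, -0.63870541, -0.11700112]), 'torque': array([-0.01480122,  0.04872236, -0.04657082]), 'grasp_force': 0.0, 'grip_width': 0.9979918262316967}
```

View pics/top0.png

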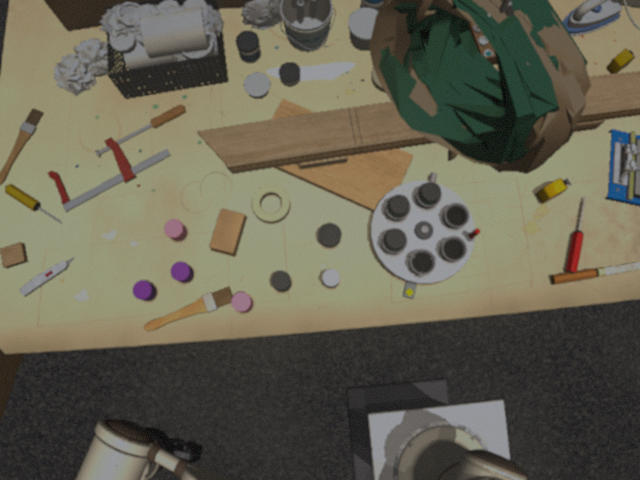

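View pics/side0.png

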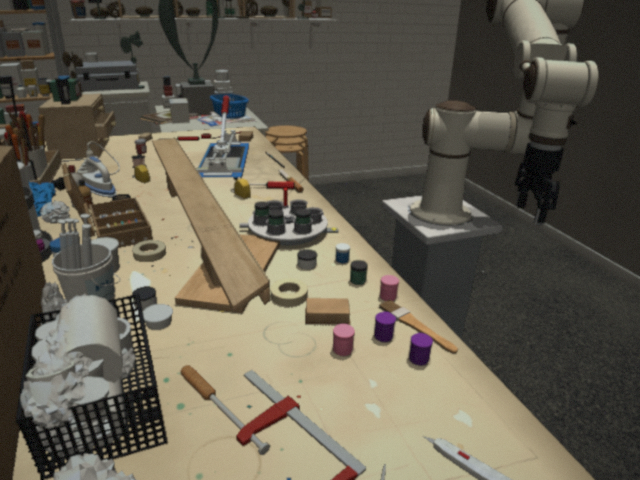

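Candidates for the green jar in the top view are:
- a black lid at (281,281), seen as green in the side view at (359,271)
- the white pot, black lid but wider, at (329,235)
- the blue jar at (330,278)
- pink and purple decoys at (174,229), (241,301), (181,271) and (144,290)
- wheel jars at about (424,230)
- far tins at (248,43) and (289,73)

I choose (281,281), and I'll check it in a close crop.

```bash
python3 - <<'E'
from h import *
t=cam('top'); s=cam('side')
a=cv2.resize(t['pixels'][170:310,250:490],None,fx=3.3,fy=3.3,interpolation=cv2.INTER_CUBIC)[:300*2,:800]
b=cv2.resize(s['pixels'][190:300,230:400],None,fx=3,fy=3,interpolation=cv2.INTER_CUBIC)
cv2.imwrite('pics/a.png',a); cv2.imwrite('pics/b.png',b)
for n,u,v in (('green',281,281),('hub',424,230),('pot',329,235),('blue',330,278),('handle',476,233),('mark',410,292),('tape',258,205),('sander',227,231)):
    print(n,depthpt(t,u,v).round(4))
for n,u,v in (('greenlid',359,263),('handle',285,190),('pot',307,254)): print(n,depthpt(s,u,v).round(4))
# green lid blob
hsv=cv2.cvtColor(t['pixels'],cv2.COLOR_BGR2HSV)
m=((hsv[...,2]<100)).astype(np.uint8); m[:260]=0;m[305:]=0
k,l,st,ce=cv2.connectedComponentsWithStats(m)
for i in range(1,k):
    if st[i,4]>100 and 200<ce[i,0]<480: print(st[i],ce[i],onplane(t,*ce[i],.052))
E
```

```text
green [0.4658 0.3308 0.0483]
hub [ 0.554 -0.008  0.059]
pot [0.5649 0.2118 0.0418]
blue [0.4636 0.2185 0.0446]
handle [ 0.5281 -0.116   0.1023]
mark [0.4186 0.0331 0.0105]
tape [0.6579 0.3747 0.02  ]
sander [0.5975 0.451  0.0317]
greenlid [0.4671 0.331  0.0528]
handle [ 0.5362 -0.1116  0.0982]
pot [0.5707 0.2172 0.0371]
[407 260  27  16 332] [420.06626506 266.03012048] [0.4720253  0.01002552 0.052     ]
[271 271  21  21 337] [280.63501484 280.99703264] [0.46539056 0.33141592 0.052     ]
[213 288  19  17 162] [221.48148148 294.68518519] [0.44529664 0.46836299 0.052     ]
```

View pics/a.png

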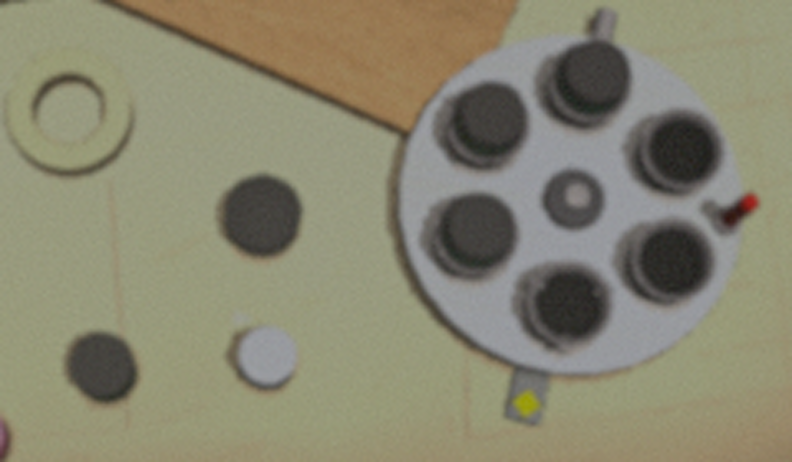

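View pics/b.png

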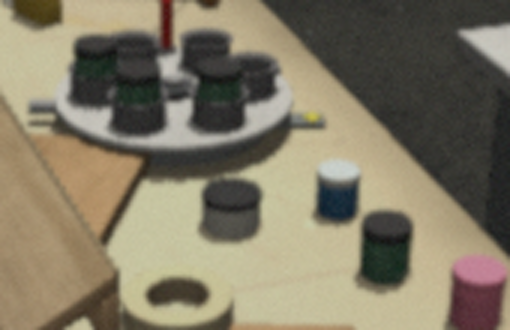

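The crops confirm the choice: the jar at crop (102,367) / side crop (386,245) is green with a black lid. The pocket at the mark (crop (568,302)) and both pockets next to the red post are empty. Next I'll measure more precisely.

```bash
cat >> h.py <<'E'
def cloud(c):
    v,u=np.mgrid[0:480,0:640]; K=np.array([[c['f'],0,c['cx']],[0,c['f'],c['cy']],[0,0,1]])
    p=cv2.undistortPoints(np.stack([u,v],-1).reshape(-1,1,2).astype(float),K,np.array([c['k1'],0,0,0.]))[:,0]
    P=np.c_[p,np.ones(len(p))]*c['z_map'].reshape(-1,1)
    return (np.array(c['eye'])+P@c['R'].T).reshape(480,640,3)
def fit(xy,r=None):
    from scipy.optimize import least_squares
    m=xy.mean(0)
    g=(lambda q:np.hypot(*(xy-q[:2]).T)-(q[2] if r is None else r))
    s=least_squares(g,[*m,r or .05],loss='soft_l1',f_scale=.001); return s.x,np.median(abs(g(s.x)))
E
python3 - <<'E'
from h import *
t=cam('top'); P=cloud(t); ax0=np.array([.555,-.006])
d=np.hypot(P[...,0]-ax0[0],P[...,1]-ax0[1])
z=P[...,2]
tab=z[(d>.17)&(d<.25)&(z>-.02)&(z<.02)]; print('table z',np.median(tab), tab.std())
m=((z>.024)&(d<.16)).astype(np.uint8)
cs=max(cv2.findContours(m,0,1)[0],key=cv2.contourArea)[:,0]
pts=np.array([onplane(t,u,v,.036)[:2] for u,v in cs])
f1=fit(pts,None); f2=fit(pts,.125); print('disc',f1,f2); ax=f2[0][:2]
hsv=cv2.cvtColor(t['pixels'],cv2.COLOR_BGR2HSV)
y=(abs(hsv[...,0].astype(int)-28)<8)&(hsv[...,1]>150)&(d<.2)&(z<.03)
vv,uu=np.nonzero(y); print('mark n',len(uu),uu.mean(),vv.mean())
mk=onplane(t,uu.mean(),vv.mean(),.008)[:2]; dm=mk-ax; print('mark',mk,np.hypot(*dm),np.degrees(np.arctan2(dm[1],dm[0])))
red=((hsv[...,0]<8)|(hsv[...,0]>172))&(hsv[...,1]>120)&(hsv[...,2]>60)&(d<.17)
rt=red&(z>.095); print(red.sum(),rt.sum())
vv,uu=np.nonzero(rt)
hh=onplane(t,uu.mean(),vv.mean(),.102)[:2]; dh=hh-ax; print('handle',hh,np.hypot(*dh),np.degrees(np.arctan2(dh[1],dh[0])))
# lids
L=((z>.088)&(d<.14)&~red).astype(np.uint8)
k,l,st,ce=cv2.connectedComponentsWithStats(L)
for i in range(1,k):
    if st[i,4]>150:
        c=max(cv2.findContours((l==i).astype(np.uint8),0,1)[0],key=cv2.contourArea)[:,0]
        q=np.array([onplane(t,u,v,.096)[:2] for u,v in c]); f=fit(q,None); e=f[0][:2]-ax
        print('lid',f,st[i,4],np.hypot(*e),np.degrees(np.arctan2(e[1],e[0])))
# loose objects
for n,c0,zz,h in (('green',(.466,.331),.04,.052),('pot',(.567,.214),.028,.036),('blue',(.464,.218),.035,.045)):
    dd=np.hypot(P[...,0]-c0[0],P[...,1]-c0[1]); mm=((dd<.035)&(z>zz)).astype(np.uint8)
    c=max(cv2.findContours(mm,0,1)[0],key=cv2.contourArea)[:,0]
    q=np.array([onplane(t,u,v,h)[:2] for u,v in c]); print(n,fit(q),np.median(z[mm>0]))
# side view green lid
s=cam('side');Q=cloud(s)
dd=np.hypot(Q[...,0]-.466,Q[...,1]-.331); mm=(dd<.04)&(Q[...,2]>.047); print('side lid top',Q[mm].mean(0),mm.sum())
mm=(np.hypot(Q[...,0]-.531,Q[...,1]+.114)<.03)&(Q[...,2]>.06); print('side handle',Q[mm].mean(0),mm.sum())
mm=(np.hypot(Q[...,0]-.466,Q[...,1]-.331)<.035)&(Q[...,2]>.02)&(Q[...,2]<.05); print('side body fit',fit(Q[mm][:,:2],.0225))
st=env.state(); print(R.from_rotvec(st['tcp_rot']).as_matrix().round(3))
E
```

```text
table z 0.0011117659524091383 0.004248150868759409
disc (array([ 0.94712081, -0.2581328 ,  0.25051297]), np.float64(0.009117333085850804)) (array([ 0.9452718 , -0.21735954,  0.125     ]), np.float64(0.12068427738934423))
mark n 31 409.0 291.8709677419355
mark [0.4193634  0.03499785] 0.5833214406407873 154.36595822497623
24 21
handle [ 0.53282879 -0.11812539] 0.4242129852956647 166.47171901640598
lid (array([ 0.92601927, -0.26407862,  0.20848896]), np.float64(0.017242124067938736)) 18147 0.05053050828235494 -112.39614397111683
lid (array([ 0.63451269, -0.02690607,  0.02226224]), np.float64(0.000630281220020637)) 308 0.3644773704193813 148.49731348757732
lid (array([0.6120763 , 0.04882665, 0.02220729]), np.float64(0.0006031797051141256)) 316 0.42646726759267556 141.3790312843921
lid (array([0.5340383 , 0.06606588, 0.02210183]), np.float64(0.0005599826473226266)) 327 0.49944265312163627 145.42507836116826
green (array([0.46787255, 0.33176638, 0.02199058]), np.float64(0.00045805043323482106)) 0.05252524166310968
pot (array([0.5687087 , 0.21123907, 0.02685699]), np.float64(0.00047007434322621916)) 0.03934713219720143
blue (array([0.46567565, 0.2169443 , 0.01989266]), np.float64(0.000579226146278625)) 0.04558563635998514
side lid top [0.46976929 0.33660865 0.05198435] 147
side handle [ 0.53388221 -0.11189502  0.08017307] 70
side body fit (array([0.46742558, 0.33109077, 0.0225    ]), np.float64(0.0009209375850503902))
[[-0.961  0.276 -0.   ]
 [ 0.276  0.961 -0.001]
 [ 0.    -0.001 -1.   ]]
```

```bash
python3 - <<'E'
from h import *
t=cam('top'); P=cloud(t); z=P[...,2]
b=z[20:160,390:580]; B=P[20:160,390:580][b>.3]; print('bag',len(B),np.percentile(B,[1,10,50,90,99],axis=0).round(3))
ax0=np.array([.555,-.006]); d=np.hypot(P[...,0]-ax0[0],P[...,1]-ax0[1]); ok=z<.15
m=((z>.024)&ok&(d<.14)).astype(np.uint8)
cs=max(cv2.findContours(m,0,1)[0],key=cv2.contourArea)[:,0]
pts=np.array([onplane(t,u,v,.036)[:2] for u,v in cs]); r=np.hypot(*(pts-ax0).T); 
f2=fit(pts); print('disc',f2,fit(pts,.125)); 
mk=np.array([.4194,.0350]); h=np.array([.5328,-.1181])
lids=np.array([[.63451,-.02691],[.61208,.04883],[.53404,.06607]])
ax=lids[[0,2]]; 
print('circle lids r.08',fit(lids,.08),fit(lids))
for a in (f2[0][:2],fit(lids,.08)[0][:2]):
    for n,p in (('mark',mk),('h',h),*[('lid',l) for l in lids]):
        e=p-a; print(n,np.hypot(*e).round(4),np.degrees(np.arctan2(e[1],e[0])).round(2))
E
```

```text
bag 23538 [[0.435 0.05  0.806]
 [0.445 0.065 0.831]
 [0.492 0.1   0.878]
 [0.554 0.148 0.969]
 [0.566 0.168 0.978]]
disc (array([ 0.55821316, -0.00959798,  0.12370231]), np.float64(0.0010836100239104834)) (array([ 0.55884605, -0.00964853,  0.125     ]), np.float64(0.0018751790473278684))
circle lids r.08 (array([ 0.55693794, -0.00996459,  0.08      ]), np.float64(0.0005986728618775916)) (array([ 0.55855432, -0.00821261,  0.07822313]), np.float64(1.6558240889530396e-11))
mark 0.1458 162.19
h 0.1114 -103.18
lid 0.0782 -12.78
lid 0.0795 47.33
lid 0.0794 107.72
mark 0.1447 161.9
h 0.1108 -102.58
lid 0.0794 -12.32
lid 0.0806 46.84
lid 0.0794 106.76
```

```bash
python3 - <<'E'
from h import *
t=cam('top'); P=cloud(t); z=P[...,2]; ax=np.array([.558,-.0092])
for a in (167,227,287):
    c0=ax+.08*np.array([np.cos(np.radians(a)),np.sin(np.radians(a))])
    d=np.hypot(P[...,0]-c0[0],P[...,1]-c0[1])
    m=(d<.036)&(z>.060)&(z<.075); q=P[m][:,:2]; f,_=fit(q); 
    # outer hull of the rim, at z=.068
    hull=cv2.convexHull(np.argwhere(m)[:,::-1].astype(np.int32))[:,0]
    h=np.array([onplane(t,u,v,.068)[:2] for u,v in hull]); g=fit(h)
    e=f[:2]-ax; e2=g[0][:2]-ax
    print(a,m.sum(),f.round(4),np.hypot(*e).round(4),np.degrees(np.arctan2(e[1],e[0])).round(1),'hull',g[0].round(4),np.hypot(*e2).round(4),np.degrees(np.arctan2(e2[1],e2[0])).round(1))
s=cam('side'); P=cloud(s); z=P[...,2]
m=(np.hypot(P[...,0]-.48,P[...,1]-.008)<.04)&(z>.062)&(z<.075); q=P[m][:,:2]; print('side',m.sum(),fit(q))
hsv=cv2.cvtColor(s['pixels'],cv2.COLOR_BGR2HSV)
y=(abs(hsv[...,0].astype(int)-28)<8)&(hsv[...,1]>150)&(np.hypot(P[...,0]-.42,P[...,1]-.035)<.05); v,u=np.nonzero(y); print('side mark',len(u), onplane(s,u.mean(),v.mean(),.008))
E
```

```text
167 224 [0.48   0.0076 0.0265] 0.0798 167.9 hull [0.4798 0.0083 0.0305] 0.0801 167.4
227 216 [ 0.504  -0.069   0.0271] 0.0806 -132.1 hull [ 0.5046 -0.0698  0.0301] 0.0807 -131.4
287 204 [ 0.5813 -0.0863  0.0264] 0.0806 -73.2 hull [ 0.5821 -0.0867  0.0294] 0.0812 -72.8
side 70 (array([0.48161207, 0.0086304 , 0.0271425 ]), np.float64(0.0014515473618256346))
side mark 0 [nan nan nan]<stdin>:15: RuntimeWarning: Mean of empty slice.
  ret = ret.dtype.type(ret / rcount)
```

The pocket is at about (0.480, 0.008), and the cup radii and the 80 mm circle agree with that. The axis is at (0.558, -0.009), the jar at (0.4675, 0.3315) and the handle at (0.532, -0.118). I'm moving above the jar first.

```bash
cat > d.py <<'E'
import sys
from h import *
s=env.state(); M=R.from_rotvec(s['tcp_rot']).as_matrix()
print('t',round(s['t'],2),'pos',np.array(s['tool_pos']).round(4),'z',M[:,2].round(4),'yaw y',np.degrees(np.arctan2(M[1,1],M[0,1])).round(2),'F',np.array(s['ft_force']).round(2),'w',round(s['grip_width'],3),'g',s['grasp_force'],'q',np.array(s['joint_positions']).round(2))
for a in sys.argv[1:]:
    g=np.array(eval(a)); print(a,'units',(M.T@(g-s['tool_pos'])/.03).round(3))
E
python3 -m creep '[-0.745,-0.264,0.2,0,0,0,1,-0.745,-0.264,0.2,0,0,0,1,-0.745,-0.264,0.2,0,0,0,1,-0.745,-0.264,0.2,0,0,0,1,-0.745,-0.264,0.2,0,0,0,1,-0.745,-0.264,0.2,0,0,0,1,-0.745,-0.264,0.2,0,0,0,1,-0.745,-0.264,0.2,0,0,0,1]'
python3 -m creep '[-0.745,-0.264,0.2,0,0,0,1,-0.745,-0.264,0.2,0,0,0,1,-0.745,-0.264,0.2,0,0,0,1,-0.745,-0.264,0.2,0,0,0,1,-0.745,-0.264,0.2,0,0,0,1,-0.745,-0.264,0.2,0,0,0,1,-0.745,-0.264,0.2,0,0,0,1,-0.745,-0.264,0.2,0,0,0,1]'
python3 d.py '[.4675,.3315,.027]'
```

```text
t: 1.12
tool_pos: [0.314, 0.4416, 0.1831]
tcp_rot: [0.438, 3.111, 0.0]
ft_force: [0.7, 0.7, -0.5]
grip_width: 0.998
grasp_force: 0.0
t: 1.78
tool_pos: [0.4685, 0.3313, 0.1351]
tcp_rot: [0.438, 3.111, 0.0]
ft_force: [-0.2, 0.4, 0.2]
grip_width: 0.995
grasp_force: 0.0
t 1.78 pos [0.4685 0.3313 0.1351] z [ 2.e-04  1.e-04 -1.e+00] yaw y 73.96 F [-0.16  0.38  0.22] w 0.995 g 0.0 q [ 0.41  0.25  1.69  0.    1.2  -0.89]
[.4675,.3315,.027] units [ 3.300e-02 -3.000e-03  3.604e+00]
```

```bash
python3 -m creep '[0.03,0,0.5,0,0,0,1,0,0,0.6,0,0,0,1,0,0,0.6,0,0,0,1,0,0,0.6,0,0,0,1,0,0,0.6,0,0,0,1,0,0,0.4,0,0,0,1,0,0,0.3,0,0,0,1,0,0,0,0,0,0,1]'
python3 -m creep '[0,0,0,0,0,0,0.4,0,0,0,0,0,0,0.4,0,0,0,0,0,0,0.3,0,0,0,0,0,0,0.2,0,0,0,0,0,0,0.1,0,0,0,0,0,0,0,0,0,0,0,0,0,0,0,0,0,0,0,0,0]'
python3 d.py '[.4675,.3315,.027]'
```

```text
t: 2.45
tool_pos: [0.4653, 0.3317, 0.0254]
tcp_rot: [-0.438, -3.108, 0.003]
ft_force: [-0.5, 0.3, -1.3]
grip_width: 1.003
grasp_force: 0.0
t: 3.12
tool_pos: [0.468, 0.3329, 0.029]
tcp_rot: [0.438, 3.108, 0.003]
ft_force: [0.3, 0.0, 5.6]
grip_width: 0.501
grasp_force: 61.1
t 3.12 pos [0.468  0.3329 0.029 ] z [ 0.0028  0.0013 -1.    ] yaw y 73.97 F [0.31 0.04 5.63] w 0.501 g 61.12899344143443 q [ 0.41  0.4   1.74  0.    1.   -0.88]
[.4675,.3315,.027] units [ 0.002 -0.05   0.066]
```

```bash
python3 -m creep '[0,0,-0.1,0,0,0,0,0,0,-0.3,0,0,0,0,0,0,-0.5,0,0,0,0,0,0,-0.7,0,0,0,0,0,0,-0.7,0,0,0,0,0,0,-0.7,0,0,0,0,0,0,-0.5,0,0,0,0,0,0,0,0,0,0,0]'
python3 -m creep '[0,0,0,0,0,0,0,0,0,0,0,0,0,0]'
python3 - <<'E'
from h import *
s=cam('side'); c=env.state()['tool_pos']; P=cloud(s)
g=s['R'].T@(np.array(c)-s['eye']); u=s['cx']+s['f']*g[0]/g[2]; v=s['cy']+s['f']*g[1]/g[2]; u,v=int(u),int(v); print(u,v)
cv2.imwrite('pics/c.png',cv2.resize(s['pixels'][v-60:v+80,u-80:u+80],None,fx=4,fy=4,interpolation=cv2.INTER_CUBIC))
t=cam('top'); T=cloud(t)
for n,X,im in (('top',T,t),('side',P,s)):
    m=(np.hypot(X[...,0]-c[0],X[...,1]-c[1])<.05)&(X[...,2]>c[2]-.05)&(X[...,2]<c[2]-.004); q=X[m]; print(n,m.sum(), q.min(0).round(4) if m.sum() else '')
q=P[(np.hypot(P[...,0]-c[0],P[...,1]-c[1])<.04)&(P[...,2]>c[2]-.035)&(P[...,2]<c[2]-.005)]
print('body',len(q),fit(q[:,:2],.022), np.percentile(q[:,2],[2,98]))
E
python3 d.py '[.480,.008,.15]'
```

```text
t: 3.78
tool_pos: [0.4689, 0.3334, 0.1367]
tcp_rot: [0.437, 3.105, 0.006]
ft_force: [0.3, -0.6, -0.4]
grip_width: 0.5
grasp_force: 61.0
t: 3.95
tool_pos: [0.4658, 0.3319, 0.1311]
tcp_rot: [-0.438, -3.109, 0.002]
ft_force: [-0.7, -0.3, -1.1]
grip_width: 0.501
grasp_force: 61.0
361 236
top 19 [0.4439 0.3142 0.103 ]
side 137 [0.4484 0.3269 0.1026]
body 134 (array([0.4657119 , 0.33073547, 0.022     ]), np.float64(0.0011170790214458087)) [0.103943   0.12509541]
t 4.05 pos [0.4655 0.3318 0.1306] z [-0.0029 -0.0013 -1.    ] yaw y 73.96 F [-0.57  0.44 -0.77] w 0.499 g 60.959015295848076 q [ 0.41  0.25  1.7  -0.    1.2  -0.88]
[.480,.008,.15] units [ -3.443 -10.241  -0.635]
```

View pics/c.png

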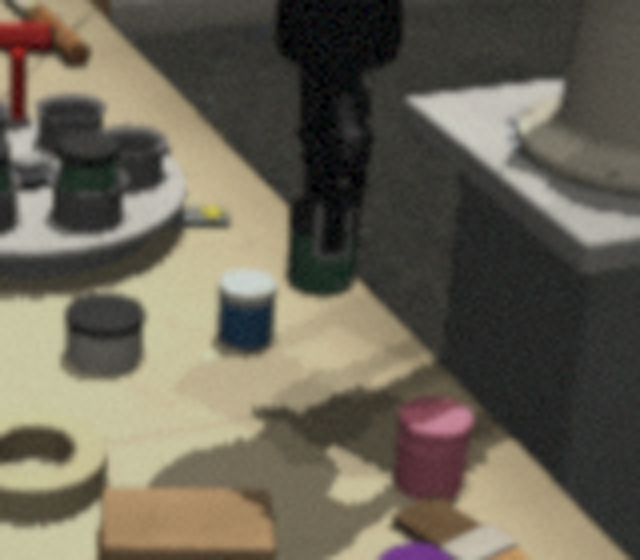

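The jar hangs upright in the fingers (crop (322,245)), gripped at the lid. I'm carrying it over the pocket.

```bash
python3 -m creep '[-0.1,-0.3,-0.04,0,0,0,0,-0.2,-0.6,-0.04,0,0,0,0,-0.22,-0.66,-0.04,0,0,0,0,-0.22,-0.66,-0.04,0,0,0,0,-0.22,-0.66,-0.04,0,0,0,0,-0.22,-0.66,-0.04,0,0,0,0,-0.22,-0.66,-0.04,0,0,0,0,-0.22,-0.66,-0.04,0,0,0,0]'
python3 -m creep '[-0.22,-0.66,-0.04,0,0,0,0,-0.22,-0.66,-0.04,0,0,0,0,-0.22,-0.66,-0.04,0,0,0,0,-0.22,-0.66,-0.04,0,0,0,0,-0.22,-0.66,-0.04,0,0,0,0,-0.22,-0.66,-0.04,0,0,0,0,-0.22,-0.66,-0.04,0,0,0,0,-0.22,-0.66,-0.04,0,0,0,0]'
python3 -m creep '[-0.1,-0.3,0,0,0,0,0,0,0,0,0,0,0,0,0,0,0,0,0,0,0,0,0,0,0,0,0,0,0,0,0,0,0,0,0,0,0,0,0,0,0,0]'
python3 d.py '[.480,.0082,.103]'
```

```text
t: 4.72
tool_pos: [0.4724, 0.1771, 0.1412]
tcp_rot: [-0.438, -3.11, 0.001]
ft_force: [0.3, -0.7, -0.5]
grip_width: 0.499
grasp_force: 61.0
t: 5.38
tool_pos: [0.4793, 0.0105, 0.1509]
tcp_rot: [-0.438, -3.11, 0.0]
ft_force: [-0.0, 0.0, -0.3]
grip_width: 0.504
grasp_force: 61.0
t: 5.88
tool_pos: [0.4803, 0.0034, 0.1513]
tcp_rot: [-0.436, -3.111, -0.0]
ft_force: [0.0, 0.1, -0.4]
grip_width: 0.503
grasp_force: 61.0
t 5.88 pos [0.4803 0.0034 0.1513] z [-4.e-04  2.e-04 -1.e+00] yaw y 74.05 F [ 0.01  0.12 -0.45] w 0.503 g 61.01317570113679 q [-0.25 -0.01  1.94  0.    1.21 -1.54]
[.480,.0082,.103] units [0.054 0.152 1.611]
```

```bash
python3 -m creep '[0.05,0.15,0.2,0,0,0,0,0,0,0.4,0,0,0,0,0,0,0.4,0,0,0,0,0,0,0.3,0,0,0,0,0,0,0.2,0,0,0,0,0,0,0.05,0,0,0,0,0,0,0,0,0,0,0,0,0,0,0,0,0,0]'
python3 d.py '[.480,.0082,.103]'
python3 - <<'E'
from h import *
for n in ('side','top'):
    s=cam(n); c=np.array([.48,.008,.08])
    g=s['R'].T@(c-s['eye']); u=int(s['cx']+s['f']*g[0]/g[2]); v=int(s['cy']+s['f']*g[1]/g[2])
    cv2.imwrite(f'pics/{n}_d.png',cv2.resize(s['pixels'][v-45:v+45,u-45:u+45],None,fx=4.4,fy=4.4,interpolation=cv2.INTER_CUBIC))
a=np.hstack([cv2.imread('pics/side_d.png'),cv2.imread('pics/top_d.png')]); cv2.imwrite('pics/d.png',a)
E
```

```text
t: 6.55
tool_pos: [0.4806, 0.0072, 0.1054]
tcp_rot: [0.438, 3.11, -0.0]
ft_force: [0.5, -0.6, -0.0]
grip_width: 0.498
grasp_force: 61.0
t 6.55 pos [0.4806 0.0072 0.1054] z [ 7.e-04 -1.e-04 -1.e+00] yaw y 73.97 F [ 0.5  -0.65 -0.04] w 0.498 g 61.01120908433586 q [-0.24  0.05  1.97  0.    1.11 -1.53]
[.480,.0082,.103] units [0.03  0.026 0.08 ]
```

View pics/d.png

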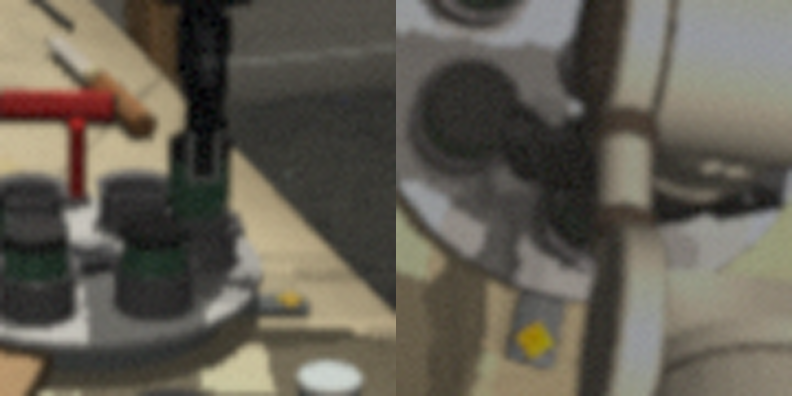

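The jar is above the cup (side crop (200,195)) and centred by eye. I'm lowering it in small steps and watching the force.

```bash
python3 -m creep '[0.02,0.02,0.1,0,0,0,0,0,0,0.1,0,0,0,0,0,0,0.1,0,0,0,0,0,0,0.1,0,0,0,0,0,0,0,0,0,0,0,0,0,0,0,0,0,0]'; python3 d.py '[.480,.0082,.088]'
python3 -m creep '[0,0,0.05,0,0,0,0,0,0,0.05,0,0,0,0,0,0,0.05,0,0,0,0,0,0,0,0,0,0,0,0,0,0,0,0,0,0]'; python3 d.py '[.480,.0082,.088]'
```

```text
t: 7.15
tool_pos: [0.4796, 0.008, 0.0926]
tcp_rot: [-0.438, -3.11, -0.0]
ft_force: [0.2, 0.1, -0.4]
grip_width: 0.497
grasp_force: 61.0
t 7.15 pos [0.4796 0.008  0.0926] z [-8.e-04  2.e-04 -1.e+00] yaw y 73.96 F [ 0.23  0.13 -0.37] w 0.497 g 61.012438506750186 q [-0.24  0.07  1.98  0.    1.09 -1.53]
[.480,.0082,.088] units [-0.011  0.01   0.155]
t: 7.57
tool_pos: [0.4798, 0.008, 0.0884]
tcp_rot: [-0.438, -3.111, -0.0]
ft_force: [0.6, 0.4, -0.4]
grip_width: 0.502
grasp_force: 61.0
t 7.57 pos [0.4798 0.008  0.0884] z [-2.e-04  1.e-04 -1.e+00] yaw y 73.97 F [ 0.64  0.38 -0.37] w 0.502 g 61.011736323944206 q [-0.24  0.08  1.99  0.    1.08 -1.53]
[.480,.0082,.088] units [-0.005  0.009  0.013]
```

```bash
for i in 1; do python3 -m creep '[0,0,0.04,0,0,0,0,0,0,0.04,0,0,0,0,0,0,0,0,0,0,0]' | grep -E 'pos|ft'; python3 -m creep '[0,0,0.04,0,0,0,0,0,0,0.04,0,0,0,0,0,0,0,0,0,0,0]'| grep -E 'pos|ft'; python3 -m creep '[0,0,0.04,0,0,0,0,0,0,0.04,0,0,0,0,0,0,0,0,0,0,0]'| grep -E 'pos|ft'; done
```

```text
tool_pos: [0.48, 0.008, 0.0862]
ft_force: [-0.2, -0.2, 1.6]
tool_pos: [0.4798, 0.008, 0.0834]
ft_force: [0.1, 0.9, -0.0]
tool_pos: [0.4796, 0.008, 0.0809]
ft_force: [0.7, 0.0, -1.6]
```

```bash
python3 -m creep '[0,0,0.03,0,0,0,0,0,0,0,0,0,0,0]' | grep -E 'pos|ft'; python3 -m creep '[0,0,0.03,0,0,0,0,0,0,0,0,0,0,0]'| grep -E 'pos|ft'; python3 -m creep '[0,0,0.03,0,0,0,0,0,0,0,0,0,0,0]' | grep -E 'pos|ft'
```

```text
tool_pos: [0.4796, 0.0081, 0.0801]
ft_force: [0.0, 1.1, -0.0]
tool_pos: [0.4797, 0.0081, 0.0792]
ft_force: [1.3, 1.2, -1.7]
tool_pos: [0.4797, 0.008, 0.0784]
ft_force: [-0.8, 1.2, -1.2]
```

```bash
python3 -m creep '[0,0,0.03,0,0,0,0,0,0,0,0,0,0,0]' | grep -E 'pos|ft'; python3 -m creep '[0,0,0.02,0,0,0,0,0,0,0,0,0,0,0]'| grep -E 'pos|ft'
```

```text
tool_pos: [0.4798, 0.0079, 0.0775]
ft_force: [0.9, 0.8, -1.6]
tool_pos: [0.4798, 0.0079, 0.077]
ft_force: [0.5, 1.0, -1.5]
```

```bash
python3 -m creep '[0,0,0.02,0,0,0,0,0,0,0,0,0,0,0]' | grep -E 'pos|ft'
```

```text
tool_pos: [0.4799, 0.0079, 0.0764]
ft_force: [0.2, 0.1, -2.2]
```

```bash
python3 -m creep '[0,0,0.025,0,0,0,0,0,0,0,0,0,0,0]' | grep -E 'pos|ft';python3 -m creep '[0,0,0.025,0,0,0,0,0,0,0,0,0,0,0]' | grep -E 'pos|ft'
```

```text
tool_pos: [0.4799, 0.0079, 0.0759]
ft_force: [-0.6, -0.5, 2.7]
tool_pos: [0.4801, 0.0079, 0.0756]
ft_force: [-2.1, 0.5, 5.1]
```

```bash
python3 -m creep '[0,0,0.025,0,0,0,0,0,0,0,0,0,0,0]' | grep -E 'pos|ft'
```

```text
tool_pos: [0.4802, 0.0079, 0.0752]
ft_force: [-2.8, 1.5, 8.5]
```

The pad is met at a TCP height of about 0.076 m, which puts it roughly 5 mm above the pocket point. I'll add a little more and hold.

```bash
python3 -m creep '[0,0,0.02,0,0,0,0,0,0,0,0,0,0,0,0,0,0,0,0,0,0]' | grep -E 'pos|ft'; python3 -m creep '[0,0,0.01,0,0,0,0,0,0,0,0,0,0,0,0,0,0,0,0,0,0]' | grep -E 'pos|ft'
```

```text
tool_pos: [0.4803, 0.0078, 0.0749]
ft_force: [-3.9, 1.1, 10.0]
tool_pos: [0.4805, 0.0078, 0.0748]
ft_force: [-4.8, 1.2, 11.7]
```

```bash
python3 -m creep '[0,0,0,0,0,0,0.6,0,0,0,0,0,0,0.7,0,0,0,0,0,0,0.8,0,0,0,0,0,0,0.8,0,0,0,0,0,0,0.8]'; python3 -m creep '[0,0,-0.2,0,0,0,0.8,0,0,-0.5,0,0,0,0.8,0,0,-0.6,0,0,0,0.8,0,0,-0.6,0,0,0,0.8,0,0,-0.5,0,0,0,0.8,0,0,-0.2,0,0,0,0.8,0,0,0,0,0,0,0.8,0,0,0,0,0,0,0.8]'; python3 d.py '[.532,-.118,.15]'
python3 - <<'E'
from h import *
s=cam('side'); P=cloud(s); z=P[...,2]
m=(np.hypot(P[...,0]-.48,P[...,1]-.008)<.04)&(z>.09)&(z<.115); q=P[m]; print(m.sum(),np.percentile(q[:,2],[50,90,98]),q.mean(0))
m2=m&(z>.085)&(z<.096); print(fit(P[m2][:,:2],.023))
t=cam('top'); T=cloud(t); z=T[...,2]
m=(np.hypot(T[...,0]-.48,T[...,1]-.008)<.04)&(z>.09)&(z<.115); print(m.sum(), T[m].mean(0) if m.sum() else '')
g=s['R'].T@(np.array([.50,-.03,.08])-s['eye']); u=int(s['cx']+s['f']*g[0]/g[2]); v=int(s['cy']+s['f']*g[1]/g[2])
cv2.imwrite('pics/e.png',cv2.resize(s['pixels'][v-60:v+60,u-70:u+70],None,fx=4.5,fy=4.5,interpolation=cv2.INTER_CUBIC))
E
```

```text
t: 10.73
tool_pos: [0.4797, 0.008, 0.0731]
tcp_rot: [-0.438, -3.11, -0.0]
ft_force: [-1.1, -0.2, 0.2]
grip_width: 0.799
grasp_force: 0.0
t: 11.4
tool_pos: [0.4798, 0.0079, 0.1511]
tcp_rot: [0.438, 3.111, -0.0]
ft_force: [0.7, 0.0, 0.1]
grip_width: 0.802
grasp_force: 0.0
t 11.4 pos [0.4798 0.0079 0.1511] z [ 0. -0. -1.] yaw y 73.96 F [0.73 0.05 0.1 ] w 0.802 g 0.0 q [-0.24 -0.01  1.94 -0.    1.21 -1.53]
[.532,-.118,.15] units [-2.833 -3.554  0.038]
105 [0.09888764 0.10101362 0.10162339] [0.48270461 0.01412731 0.09789464]
(array([0.47935395, 0.00625336, 0.023     ]), np.float64(0.0013768591710945077))
155 [0.47648608 0.01545084 0.09945751]
```

View pics/e.png

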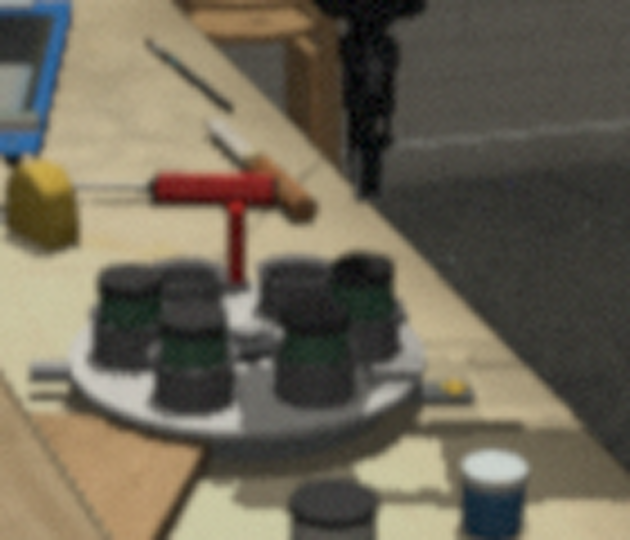

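The jar stands in the cup at crop (363,300), lid top about 0.101 m, so its underside is about 5 mm above the pocket point. Next I turn the tool about 117° and narrow the fingers to straddle the handle.

```bash
python3 -m creep '[0,0,0,0,0,1,0.6,0,0,0,0,0,1,0.5,0,0,0,0,0,1,0.4,0,0,0,0,0,1,0.34,0,0,0,0,0,1,0.34,0,0,0,0,0,1,0.34,0,0,0,0,0,1,0.34,0,0,0,0,0,1,0.34]' >/dev/null; python3 -m creep '[0,0,0,0,0,1,0.34,0,0,0,0,0,1,0.34,0,0,0,0,0,1,0.34,0,0,0,0,0,1,0.34,0,0,0,0,0,1,0.34,0,0,0,0,0,1,0.34,0,0,0,0,0,1,0.34,0,0,0,0,0,1,0.34]' >/dev/null;python3 -m creep '[0,0,0,0,0,1,0.34,0,0,0,0,0,1,0.34,0,0,0,0,0,1,0.34,0,0,0,0,0,0.5,0.34,0,0,0,0,0,0,0.34]'>/dev/null; python3 d.py '[.5328,-.1182,.15]'
```

```text
t 13.25 pos [0.4791 0.0081 0.1501] z [-2.3e-03  5.0e-04 -1.0e+00] yaw y -43.1 F [-0.13  0.01  0.73] w 0.338 g 0.0 q [-0.24 -0.01  1.94 -0.    1.21  0.52]
[.5328,-.1182,.15] units [-1.850e+00  4.184e+00 -3.000e-03]
```

```bash
python3 -m creep '[-0.2,0.45,0,0,0,0,0.34,-0.25,0.6,0,0,0,0,0.34,-0.25,0.6,0,0,0,0,0.34,-0.25,0.6,0,0,0,0,0.34,-0.25,0.6,0,0,0,0,0.34,-0.25,0.6,0,0,0,0,0.34,-0.25,0.5,0,0,0,0,0.34,-0.15,0.23,0,0,0,0,0.34]' >/dev/null; python3 -m creep '[0,0,0,0,0,0,0.34,0,0,0,0,0,0,0.34,0,0,0,0,0,0,0.34]' >/dev/null;  python3 d.py '[.5328,-.1182,.112]'
python3 - <<'E'
from h import *
s=cam('side'); t=cam('top'); o=[]
for c,p in ((s,[.5328,-.1182,.11]),(t,[.5328,-.1182,.11])):
    g=c['R'].T@(np.array(p)-c['eye']); u=int(c['cx']+c['f']*g[0]/g[2]); v=int(c['cy']+c['f']*g[1]/g[2])
    o.append(cv2.resize(c['pixels'][v-40:v+40,u-45:u+45],(396,352),interpolation=cv2.INTER_CUBIC))
    hsv=cv2.cvtColor(c['pixels'],cv2.COLOR_BGR2HSV); P=cloud(c)
    m=((hsv[...,0]<8)|(hsv[...,0]>172))&(hsv[...,1]>120)&(np.hypot(P[...,0]-.533,P[...,1]+.118)<.03)&(P[...,2]>.05); print(m.sum(),P[m].mean(0) if m.sum() else '')
cv2.imwrite('pics/f.png',np.hstack(o))
E
```

```text
t 14.17 pos [ 0.5332 -0.1173  0.151 ] z [-8.e-04  7.e-04 -1.e+00] yaw y -42.99 F [-0.49  0.5  -0.31] w 0.34 g 0.0 q [-0.44  0.16  1.76  0.    1.22  0.31]
[.5328,-.1182,.112] units [-0.031  0.012  1.301]
50 [ 0.53620191 -0.1150997   0.08554226]
8 [ 0.53023731 -0.11445575  0.06625228]
```

View pics/f.png

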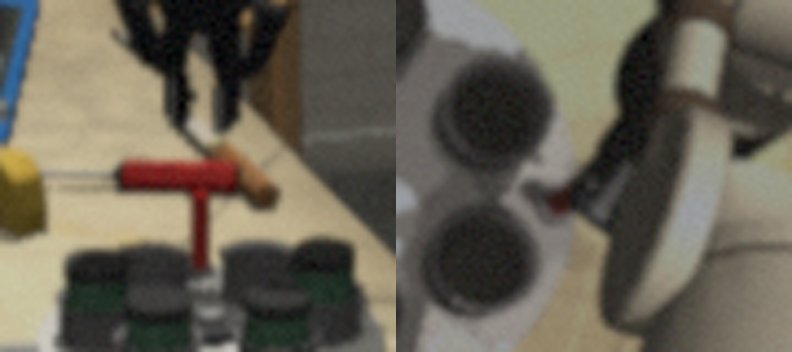

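In the side crop the fingertips at (178,120) and (225,120) straddle the post at (201,200). I'm lowering over it.

```bash
python3 -m creep '[0,0,0.3,0,0,0,0.34,0,0,0.4,0,0,0,0.34,0,0,0.4,0,0,0,0.34,0,0,0.2,0,0,0,0.34,0,0,0.1,0,0,0,0.34,0,0,0.1,0,0,0,0.34,0,0,0,0,0,0,0.34]' |grep -E 'pos|ft'; python3 -m creep '[0,0,0.2,0,0,0,0.34,0,0,0.2,0,0,0,0.34,0,0,0.3,0,0,0,0.34,0,0,0.2,0,0,0,0.34,0,0,0.1,0,0,0,0.34,0,0,0,0,0,0,0.34]'|grep -E 'pos|ft'; python3 d.py
python3 - <<'E'
from h import *
s=env.state(); M=R.from_rotvec(s['tcp_rot']).as_matrix(); c=np.array([.558,-.0093])
p=np.array(s['tool_pos'][:2]); a0=np.arctan2(*(p-c)[::-1]); r=np.hypot(*(p-c)); print(r,np.degrees(a0))
# world displacement from the current point for each 5 deg clockwise, in tool units
for k in range(0,75,5):
    a=a0-np.radians(k); b=a-np.radians(5)
    d=.112*np.array([np.cos(b)-np.cos(a),np.sin(b)-np.sin(a),0]); print(k+5,(M.T@d/.03).round(3)[:2])
E
```

```text
tool_pos: [0.5333, -0.1181, 0.1056]
ft_force: [-0.7, 0.8, 0.3]
tool_pos: [0.5328, -0.1178, 0.075]
ft_force: [-0.2, -0.3, -0.1]
t 15.35 pos [ 0.5328 -0.1178  0.075 ] z [-0.0021  0.001  -1.    ] yaw y -43.03 F [-0.19 -0.29 -0.12] w 0.341 g 0.0 q [-0.44  0.26  1.81 -0.    1.07  0.31]
0.11140475979376413 -103.06039403182866
5 [-0.15  -0.289]
10 [-0.124 -0.301]
15 [-0.098 -0.311]
20 [-0.07  -0.318]
25 [-0.042 -0.323]
30 [-0.014 -0.325]
35 [ 0.014 -0.325]
40 [ 0.043 -0.323]
45 [ 0.071 -0.318]
50 [ 0.098 -0.311]
55 [ 0.125 -0.301]
60 [ 0.151 -0.289]
65 [ 0.175 -0.275]
70 [ 0.198 -0.258]
75 [ 0.22 -0.24]
```

```bash
python3 -m creep '[-0.075,-0.145,0,0,0,0,0.34,-0.075,-0.145,0,0,0,0,0.34,-0.062,-0.15,0,0,0,0,0.34,-0.062,-0.15,0,0,0,0,0.34,-0.05,-0.155,0,0,0,0,0.34,-0.05,-0.155,0,0,0,0,0.34,-0.035,-0.16,0,0,0,0,0.34,-0.035,-0.16,0,0,0,0,0.34]' |grep -E 'pos|ft'; python3 -m creep '[-0.02,-0.16,0,0,0,0,0.34,-0.02,-0.16,0,0,0,0,0.34,-0.007,-0.163,0,0,0,0,0.34,-0.007,-0.163,0,0,0,0,0.34]'|grep -E 'pos|ft'; python3 d.py
```

```text
tool_pos: [0.4982, -0.1043, 0.0773]
ft_force: [2.0, -5.7, -0.6]
tool_pos: [0.4833, -0.0929, 0.0776]
ft_force: [1.8, -8.4, -1.0]
t 16.35 pos [ 0.4833 -0.0929  0.0776] z [ 0.0034 -0.0046 -1.    ] yaw y -43.03 F [ 1.78 -8.43 -1.01] w 0.34 g 3.3662856474984437 q [-0.43  0.13  1.96 -0.    1.05  0.32]
```

```bash
python3 -m creep '[0.007,-0.16,0,0,0,0,0.34,0.007,-0.16,0,0,0,0,0.34,0.02,-0.16,0,0,0,0,0.34,0.02,-0.16,0,0,0,0,0.34]' |grep -E 'pos|ft'; python3 -m creep '[0.035,-0.16,0,0,0,0,0.34,0.035,-0.16,0,0,0,0,0.34]'|grep -E 'pos|ft'; python3 d.py
python3 - <<'E'
from h import *
for n in ('side','top'):
    c=cam(n); hsv=cv2.cvtColor(c['pixels'],cv2.COLOR_BGR2HSV); P=cloud(c)
    r=np.hypot(P[...,0]-.558,P[...,1]+.0093)
    m=((hsv[...,0]<8)|(hsv[...,0]>172))&(hsv[...,1]>120)&(abs(r-.112)<.03)&(P[...,2]>.045); q=P[m]; print(n,m.sum()); 
    if m.sum(): e=q.mean(0)[:2]-[.558,-.0093]; print(q.mean(0),np.hypot(*e),np.degrees(np.arctan2(e[1],e[0])))
E
```

```text
tool_pos: [0.4705, -0.0783, 0.0777]
ft_force: [0.6, -4.9, 0.7]
tool_pos: [0.4638, -0.0683, 0.0768]
ft_force: [-0.3, -1.9, 1.3]
t 16.85 pos [ 0.4638 -0.0683  0.0768] z [ 6.e-04 -0.e+00 -1.e+00] yaw y -43.05 F [-0.31 -1.88  1.26] w 0.34 g 0.43687426867109025 q [-0.4   0.07  2.02  0.    1.05  0.35]
side 39
[ 0.47078301 -0.07177545  0.08444672] 0.1072846038375249 -144.3851406051888
top 0
```

Past the peak; now I follow it gently toward the notch.

```bash
python3 -m creep '[0.05,-0.155,0,0,0,0,0.34,0.05,-0.155,0,0,0,0,0.34,0.062,-0.15,0,0,0,0,0.34,0.062,-0.15,0,0,0,0,0.34,0.075,-0.145,0,0,0,0,0.34,0.075,-0.145,0,0,0,0,0.34,0,0,0,0,0,0,0.34,0,0,0,0,0,0,0.34]' |grep -E 'pos|ft'; python3 d.py
cat > w.py <<'E'
from h import *
for n in ('side','top'):
    c=cam(n); hsv=cv2.cvtColor(c['pixels'],cv2.COLOR_BGR2HSV); P=cloud(c); z=P[...,2]
    r=np.hypot(P[...,0]-.558,P[...,1]+.0093)
    m=((hsv[...,0]<8)|(hsv[...,0]>172))&(hsv[...,1]>120)&(abs(r-.112)<.03)&(z>.045); q=P[m]
    if m.sum(): e=q.mean(0)[:2]-[.558,-.0093]; print(n,m.sum(),q.mean(0).round(4),np.hypot(*e).round(4),np.degrees(np.arctan2(e[1],e[0])).round(2))
    if n=='top':
        L=((z>.088)&(z<.106)&(r<.14)&~m).astype(np.uint8); k,l,st,ce=cv2.connectedComponentsWithStats(L)
        for i in range(1,k):
            if st[i,4]>200:
                cc=max(cv2.findContours((l==i).astype(np.uint8),0,1)[0],key=cv2.contourArea)[:,0]
                f=fit(np.array([onplane(c,u,v,.096)[:2] for u,v in cc]),.0222); e=f[0][:2]-[.558,-.0093]
                print('lid',st[i,4],f[0][:2].round(4),f[1].round(4),np.hypot(*e).round(4),np.degrees(np.arctan2(e[1],e[0])).round(2))
E
python3 w.py
```

```text
tool_pos: [0.4517, -0.0413, 0.0762]
ft_force: [0.3, 0.6, -0.3]
t 17.62 pos [ 0.4517 -0.0413  0.0762] z [-5.e-04  6.e-04 -1.e+00] yaw y -43.0 F [ 0.25  0.64 -0.29] w 0.34 g 0.0 q [-0.36  0.03  2.06  0.    1.05  0.39]
side 40 [ 0.4568 -0.0427  0.0919] 0.1066 -161.73
lid 307 [ 0.6351 -0.0242] 0.0006 0.0785 -10.98
lid 315 [0.6102 0.0502] 0.0005 0.0792 48.76
lid 230 [ 0.5845 -0.0845] 0.0014 0.0797 -70.61
lid 336 [0.5314 0.0648] 0.0006 0.0787 109.75
```

```bash
python3 -m creep '[0,0,0,0,0,0,0.34,0,0,0,0,0,0,0.34,0,0,0,0,0,0,0.34,0,0,0,0,0,0,0.34,0,0,0,0,0,0,0.34,0,0,0,0,0,0,0.34]' >/dev/null; python3 w.py
python3 - <<'E'
from h import *
t=cam('top'); P=cloud(t); hsv=cv2.cvtColor(t['pixels'],cv2.COLOR_BGR2HSV)
d=np.hypot(P[...,0]-.42,P[...,1]-.035)
y=(abs(hsv[...,0].astype(int)-28)<8)&(hsv[...,1]>130)&(d<.03); v,u=np.nonzero(y); print(len(u),u.mean() if len(u) else '',v.mean() if len(u) else '',onplane(t,u.mean(),v.mean(),.008) if len(u) else '', P[y].mean(0))
s=cam('side'); P=cloud(s); hsv=cv2.cvtColor(s['pixels'],cv2.COLOR_BGR2HSV)
d=np.hypot(P[...,0]-.42,P[...,1]-.035)
y=(abs(hsv[...,0].astype(int)-26)<9)&(hsv[...,1]>110)&(d<.03)&(P[...,2]>.004); v,u=np.nonzero(y); print(len(u), onplane(s,u.mean(),v.mean(),.008) if len(u) else '')
E
```

```text
side 38 [ 0.4563 -0.0428  0.0909] 0.1071 -161.74
lid 309 [ 0.635  -0.0241] 0.0006 0.0784 -10.91
lid 318 [0.6101 0.0503] 0.0005 0.0791 48.83
lid 231 [ 0.5847 -0.0846] 0.0014 0.0799 -70.52
lid 338 [0.5314 0.0648] 0.0006 0.0787 109.71
36 413.3611111111111 287.6666666666667 [0.42832568 0.02353599 0.008     ] [0.41939017 0.03563173 0.03594509]
10 [0.41970208 0.03490469 0.008     ]
```

The wheel rests about 6° short of alignment with the mark, because of detent friction, so I'll nudge it further.

```bash
python3 -m creep '[0.08,-0.14,0,0,0,0,0.34,0.08,-0.14,0,0,0,0,0.34,0,0,0,0,0,0,0.34,0,0,0,0,0,0,0.34]' |grep -E 'pos|ft'; python3 w.py;  python3 -m creep '[0.03,-0.05,0,0,0,0,0.34,0.03,-0.05,0,0,0,0,0.34,0,0,0,0,0,0,0.34,0,0,0,0,0,0,0.34]' |grep -E 'pos|ft'; python3 w.py; python3 d.py
```

```text
tool_pos: [0.4488, -0.0321, 0.0763]
ft_force: [0.2, -0.5, 0.6]
side 46 [ 0.4525 -0.0332  0.0883] 0.1082 -167.24
lid 312 [ 0.6338 -0.0305] 0.0007 0.0787 -15.61
lid 309 [0.6144 0.0461] 0.0007 0.079 44.49
lid 220 [ 0.5786 -0.0868] 0.0012 0.0802 -75.14
lid 334 [0.5377 0.0667] 0.0005 0.0787 104.93
tool_pos: [0.448, -0.0292, 0.0763]
ft_force: [-0.6, -0.2, 0.4]
side 41 [ 0.4535 -0.0334  0.0852] 0.1072 -167.0
lid 316 [ 0.6332 -0.0309] 0.0006 0.0782 -16.04
lid 309 [0.6145 0.0456] 0.0006 0.0788 44.18
lid 231 [ 0.5776 -0.0871] 0.0015 0.0802 -75.83
lid 334 [0.5384 0.0668] 0.0006 0.0786 104.44
t 19.28 pos [ 0.4481 -0.0293  0.0764] z [-0.e+00  1.e-04 -1.e+00] yaw y -43.03 F [ 0.29 -0.33  0.6 ] w 0.342 g 0.0 q [-0.34  0.02  2.08  0.    1.04  0.42]
```

Rotation is now 63.4° from the start, which puts the next pocket within about 2° of the mark. I'll centre the fingers off the post, lift away and recheck.

```bash
python3 -m creep '[-0.03,0.05,0,0,0,0,0.34,-0.04,0.06,0,0,0,0,0.34,0,0,0,0,0,0,0.34,0,0,0,0,0,0,0.34]' |grep -E 'pos|ft'; python3 -m creep '[0,0,-0.2,0,0,0,0.34,0,0,-0.3,0,0,0,0.34,0,0,-0.4,0,0,0,0.34,0,0,-0.5,0,0,0,0.34,0,0,-0.5,0,0,0,0.34,0,0,-0.5,0,0,0,0.34,0,0,-0.5,0,0,0,0.34,0,0,-0.2,0,0,0,0.34]' |grep -E 'pos|ft'; python3 -m creep '[0,0,0,0,0,0,0.34,0,0,0,0,0,0,0.34,0,0,0,0,0,0,0.34,0,0,0,0,0,0,0.34,0,0,0,0,0,0,0.34,0,0,0,0,0,0,0.34]'|grep -E 'pos|ft'; python3 w.py
python3 - <<'E'
from h import *
o=[]
for n,p in (('side',[.52,0,.08]),('top',[.5,.08,.05])):
    c=cam(n); g=c['R'].T@(np.array(p)-c['eye']); u=int(c['cx']+c['f']*g[0]/g[2]); v=int(c['cy']+c['f']*g[1]/g[2])
    o.append(cv2.resize(c['pixels'][v-60:v+60,u-60:u+60],(398,398),interpolation=cv2.INTER_CUBIC))
    P=cloud(c); z=P[...,2]
    a=np.radians(-16.0+120); q=np.array([.558,-.0093])+.08*np.array([np.cos(a),np.sin(a)])
    m=(np.hypot(*(P[...,:2]-q).transpose(2,0,1))<.03)&(z>.09)&(z<.115); print(n,q,m.sum(),np.percentile(z[m],[50,90,98]))
cv2.imwrite('pics/g.png',np.hstack(o))
E
```

```text
tool_pos: [0.4492, -0.0333, 0.0764]
ft_force: [-0.6, 0.1, 0.5]
tool_pos: [0.4506, -0.0335, 0.1725]
ft_force: [0.7, 0.1, -0.1]
tool_pos: [0.4487, -0.033, 0.1687]
ft_force: [-0.6, 0.6, 0.3]
side 30 [ 0.4511 -0.0278  0.1092] 0.1085 -170.15
top 1 [ 0.4506 -0.0306  0.0784] 0.1095 -168.8
lid 314 [ 0.6333 -0.0311] 0.0006 0.0784 -16.14
lid 308 [0.6146 0.0455] 0.0005 0.0788 44.11
lid 328 [0.5385 0.0669] 0.0006 0.0787 104.32
side [0.53864625 0.06832366] 118 [0.09892989 0.10105397 0.10264657]
top [0.53864625 0.06832366] 332 [0.10013701 0.10347601 0.10498645]
```

View pics/g.png

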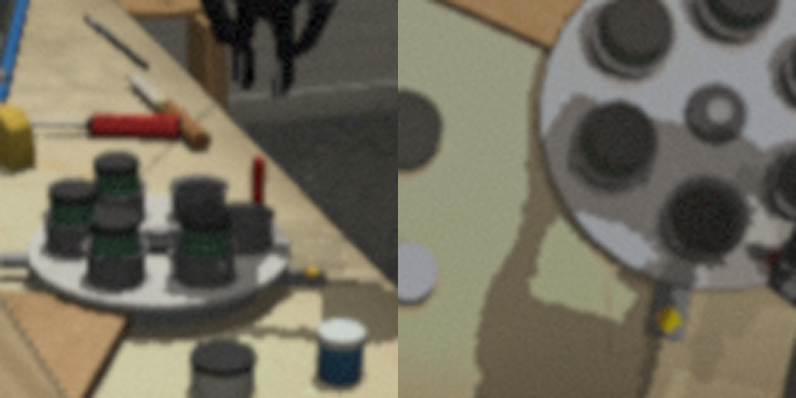

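The picture shows the jar seated in its cup (side crop (205,245)), an empty pocket at the mark (top crop (705,215), with the mark at (669,320)), and the gripper clear. The wheel angle is steady, so I'm handing in.

```bash
python3 -c "
from rig import env
print(env.close_job())"
```

```text
the job is handed in; nothing more can be done
None
```

I pressed the green jar onto its pocket floor with about 12 N and turned the wheel one click clockwise, to within about 2° of the mark by camera; the bystanders I could see had not moved. I then handed the job in, and no verdict came back.

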